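# Lock the bottle sterilizer's lid

## Robot

A 6-joint arm with a two-finger parallel gripper is mounted at the origin on the work surface. World frame = base frame: x ahead of the robot, y to its left, z up, the work surface at z = 0. Lengths are in m, angles in rad, forces in N, time in s.
With the tool pointing down it reaches from about 0.35 to 0.85 m from the base axis. Payload 8.1 kg.
Tool frame: the origin (TCP) lies between the finger pads; the fingertips stand 14 mm ahead of it and the grasp point (between the pads) lies 5 mm behind it; z points along the fingers, y is the line along which they close (so a half turn about z gives the same grasp; the last joint's range is limited). The gripper opens to 93 mm and grips with 3 to 60 N. Pads are 15 mm wide; open, the fingers measure 128 mm over their backs; the gripper's body (75 mm by 188 mm) begins 65 mm behind the grasp point.
Start: joints at [-1.296, 0.13, 1.488, -0, 1.523, -0.085], TCP at [0.211, -0.562, 0.233] pointing down, gripper open.
Joint ranges: [-2.96, 2.96], [-0.89, 2.26], [0.02, 2.5], [-1.34, 4.48], [0, 2.73], [-2.66, 2.66]. Speed limits (rad/s): [2.39, 2.39, 2.79, 3.14, 3.14, 3.14].

## Interface

Orientations are given as a unit quaternion [w, x, y, z].
In Python, from bench import get_state, read_camera, camera_params, finish_job, find_in, spot_point gives the robot as it stands.
- The arm moves only by the tool servo_tool, never from a script. Its argument "rows" is a list of rows, each a list of 3 entries, a list of its own where there are three numbers: the shift along the tool's x, y, z as a fraction of full scale, then the turn about the tool's z as a fraction of full scale, then the opening, from 0 (shut) to 1 (fully open). A call has 1 to 20 rows; each row shifts and turns the commanded pose from where the row before left it, along the tool's axes as they then stand; what a row does not reach is not made up. Full scale, the value 1, is 2 cm for a shift and 0.08 rad for a turn. A row lasts 1/10 s, in which the tool goes at most 50 mm and 8.59 degrees, less where a joint would pass 70% of its speed; a pose out of reach is approached as far as the arm can. A call with a number of a shift or a turn outside -1 to 1 is refused whole. A call with a gripper value outside its range is refused whole. The fingers move at their own pace and stop on an object; "squeeze" is the grip in N (left out, the last holds). Time passes only in rows, so rows that do not move let the fingers close. It gives the time, the measured TCP pose, the force, the opening and the grip force at its end, in the units of the state.
- get_state(): the state, without advancing time (a new reading comes with each control period).
- read_camera(name): name is "side" or "top" or "wrist"; returns the picture (400x640x3 uint8, blue, green, red); there is no depth.
- camera_params(name): a dict with "mtx" (3x3 intrinsics, pixels), "rvec" (rotation vector, rad) and "tvec" (3), from world to camera coordinates, as OpenCV has them; the wrist camera has in their place "hand_eye" (4x4, takes a point from camera to tool coordinates, whose origin is the TCP and whose axes are the flange's). Camera axes: x right, y down, z forward; pixel columns grow to the right and rows downward; lengths in m; the calibration is good to about 2 mm. The wrist camera is an equidistant fisheye: a pixel r from the principal point sees the ray r / f radians off the axis. A picture is of the moment at which its call begins: read the wrist's pose just before it. camera_params takes no time and is no camera call.
- finish_job(): hands the job in; it is judged then, once.
Trained networks look in the newest picture that a camera, given by its name, has taken for a name from the list of things; names that differ only in an ending like _2 or _b are one class to them, and where a whole thing is asked for, a point or a joint stands for the part that bears it (a point fixed in the world has none). Each returns a list of dicts, best first, with "confidence" (0 to 1); they miss things now and then, are a little off and sometimes report something else, mostly with a low value. They report only what shows in the picture. A call takes as long as a camera call.
- find_in(camera, target): "bbox" ([left, top, right, bottom] in pixels, round what is visible of it).
- spot_point(camera, target): "at" ([column, row] in pixels: a listed point, or the origin of a listed thing).
The state is a dict: "t": time; "joints": joint angles; "qd": joint speeds; "effort": joint torques, N m; "position": TCP position; "eef_rot": TCP orientation; "contact_force": force on the tool from outside, world axes, zero at the start; "torque": the same for the moment, N m; "grip_width": opening from 0.0 (shut) to 1.0 (fully open); "grip_force": force on a finger pad.
Only numpy, scipy, OpenCV 4.12 (cv2) and the standard library are available. Lean on these libraries where they do the work, as an engineer would, in place of code of your own. Each camera call takes 0.05 s, during which the arm holds its last target. There are 200 camera calls.

## Task

The bottle sterilizer, the larger white box with the pale mint lid and green clips, is loaded and ready for the microwave. Flip its four green side clips down one after another, in any order, until each hangs straight down, pushed flat against the side of the box, then take the hand away; the small blue-lidded snack box with grey clips is not the one.

Things in the scene. Friction and masses are not known exactly. Their poses are not given: they have to be found in the camera images.
- sterilizer_clip_a: Green clip on an end (150 mm side) of the sterilizer lid; all four clips are alike. Plate 44 mm wide (its y), 5 mm thick (its z), reaching 36 mm from the hinge (its +x). Origin: on the hinge axis, mid-width, at the middle of that side, 6 mm outside the lid's edge, 110 mm above the counter. At level, x points straight away from the box and z up. Locked: turned 90 degrees about its +y, x straight down, z away from the box.
- sterilizer_clip_b: Green clip like clip a (same size, origin, axes), on a long (170 mm) side, next to clip a anticlockwise seen from above. At the start each stands out somewhere between 20 degrees above level and 20 degrees below. The hinges are stiff (pressing near mid-length takes about 2 N) and a clip stays at whatever angle it is left; the stop is at 90 degrees, straight down.
- sterilizer_clip_c: Green clip like clip a (same size, origin, axes, hinge as b), on the end opposite clip a. The sterilizer: white box 170 x 150 mm in plan, fixed on the counter, pale mint lid with its edge about at hinge height (top of the edge 114 mm above the counter) and raised middle up to 122 mm.
- sterilizer_clip_d: Green clip like clip a (same size, origin, axes, hinge as b), on the long side opposite clip b. The smaller box, 130 x 110 x 65 mm with a blue lid and grey clips, is a snack box and not part of the job.

How it is judged:
At the end, for the whole second after the job is handed in: All four green clips of the sterilizer are down, each turned at least 74.5 degrees down from level (90 is fully home), and at rest (angle between each of sterilizer_clip_a, sterilizer_clip_b, sterilizer_clip_c, sterilizer_clip_d's own z axis and vertical above 1.3 rad and angular speed of each of sterilizer_clip_a, sterilizer_clip_b, sterilizer_clip_c, sterilizer_clip_d below 0.3 rad/s); the robot touches nothing.
It also fails if it takes over 56 s, if anything falls off the work surface, if the arm or the gripper's body presses on something with over 40 N, if the wrist force passes 120 N, or if a joint passes its speed limit or range.

## Working session

There is one attempt and no reset: what is moved stays moved. The work goes in short steps, Python scripts to look and compute and a tool call to move; the robot and the scene stay as the last step left them, time stands still between calls to the robot, and variables do not carry over. Pictures are saved under pics/ and viewed, at most 10 in all, crops included, and the job is handed in when it is done.

Besides the shell and the picture viewer there is one more tool, called as name(argument=value, ...), one argument or row to a line, values as JSON. servo_tool: Moves the arm, as the interface text tells. Shift numbers are shares of 2 cm and turn numbers shares of 0.08 rad, none past 1 either way. Its arguments: {"type":"object","properties":{"rows":{"type":"array","items":{"type":"array"}},"squeeze":{"type":"number"}},"required":["rows"]}

```bash
mkdir -p pics
cat > h.py <<'E'
import numpy as np,cv2
from bench import *
def ray(cam,uv):
    p=camera_params(cam);R=cv2.Rodrigues(np.array(p["rvec"],float))[0];t=np.array(p["tvec"],float).ravel()
    d=R.T@np.linalg.solve(np.array(p["mtx"]),np.array([uv[0],uv[1],1.]));return -R.T@t,d
def atz(cam,uv,z):
    o,d=ray(cam,uv);return o+d*(z-o[2])/d[2]
E
python3 - <<'E'
from h import *
for c in("top","side"):
    im=read_camera(c);cv2.imwrite(f"pics/{c}0.png",im)
    for f,k in((find_in,"bbox"),(spot_point,"at")):
        for r in f(c,"sterilizer_clip_a"):
            print(c,k,np.round(r[k]),round(r["confidence"],2),np.round(atz(c,r["at"],.11),4) if k=="at" else "")
s=get_state();print(s["t"],s["position"],s["eef_rot"])
E
```

```text
top bbox [187. 190. 207. 205.] 0.79 
top bbox [230. 147. 249. 163.] 0.76 
top bbox [267. 194. 285. 210.] 0.73 
top bbox [224. 236. 241. 250.] 0.56 
top at [204. 196.] 0.72 [0.5604 0.2631 0.11  ]
top at [240. 160.] 0.71 [0.6519 0.1813 0.11  ]
top at [231. 240.] 0.65 [0.4573 0.1914 0.11  ]
top at [266. 199.] 0.59 [0.5556 0.1137 0.11  ]
side bbox [283. 306. 320. 337.] 0.79 
side bbox [265. 242. 297. 266.] 0.73 
side bbox [177. 253. 212. 278.] 0.63 
side bbox [185. 325. 223. 361.] 0.62 
side at [276. 257.] 0.88 [0.5514 0.1031 0.11  ]
side at [204. 268.] 0.84 [0.6491 0.1785 0.11  ]
side at [208. 331.] 0.83 [0.5644 0.2698 0.11  ]
side at [291. 319.] 0.66 [0.4658 0.1976 0.11  ]
0.3 [ 0.21120735 -0.56140084  0.23225131] [-3.26366226e-04  9.83859639e-01  1.78941611e-01 -5.61031567e-05]
```

View pics/top0.png

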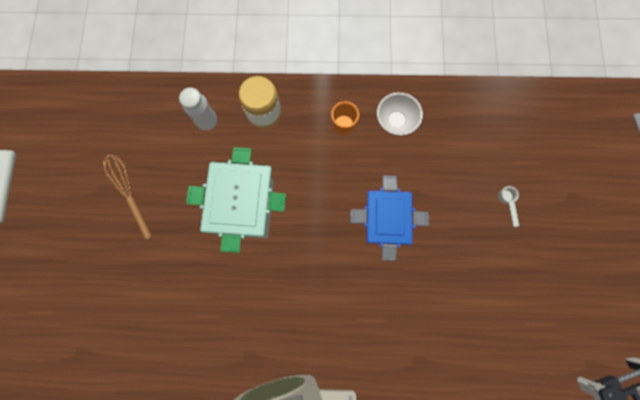

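View pics/side0.png

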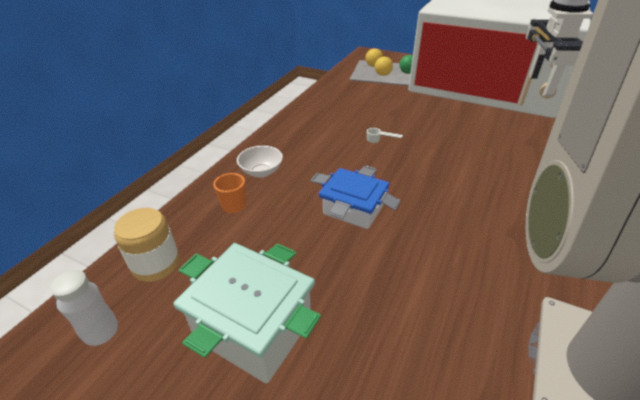

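Run:
```python
from h import *
for c in("top","side"):
    im=cv2.imread(f"pics/{c}0.png");b,g,r=[im[...,i].astype(int) for i in range(3)]
    m=((g>150)&(g-r>25)&(b-r>5)&(abs(g-b)<60)).astype(np.uint8)
    n,l,s,_=cv2.connectedComponentsWithStats(m);k=1+s[1:,4].argmax()
    cs=cv2.findContours((l==k).astype(np.uint8),0,1)[0][0][:,0]
    P=np.array([atz(c,u,.114)[:2] for u in cs],np.float32)
    print(c,s[k],cv2.minAreaRect(P*1000))
```

```text
top [ 201  161   71   77 4448] ((556.5707397460938, 185.06552124023438), (163.80996704101562, 184.87149047851562), 88.7748794555664)
side [ 174  244  144  111 9725] ((554.7227172851562, 189.67869567871094), (213.68568420410156, 218.78619384765625), 50.5234489440918)
```

servo_tool(
  rows=[
    [[0,-1,0],0.5,0],
    [[0,-1,0],0.5,0],
    [[0,-1,0],0.5,0],
    [[0,-1,0],0.5,0],
    [[0,-1,0],0.5,0],
    [[0,-1,0],0.5,0],
    [[0,-1,0],0.5,0],
    [[0,-1,0],0.5,0],
    [[0,-1,0],0.5,0],
    [[0,-1,0],0.5,0],
    [[0,-1,0],0.4,0],
  ],
)

```text
t: 1.4
position: [0.1764, -0.3453, 0.2326]
eef_rot: [0.0, 0.999, -0.037, 0.0]
contact_force: [0.0, -0.1, 0.3]
grip_width: 0.103
grip_force: 0.0
```

servo_tool(
  rows=[
    [[0.77,-0.96,0.1],0,0],
    [[0.77,-0.96,0.1],0,0],
    [[0.77,-0.96,0.1],0,0],
    [[0.77,-0.96,0.1],0,0],
    [[0.77,-0.96,0.1],0,0],
    [[0.77,-0.96,0.1],0,0],
    [[0.77,-0.96,0.1],0,0],
    [[0.77,-0.96,0.1],0,0],
    [[0.77,-0.96,0.1],0,0],
    [[0.77,-0.96,0.1],0,0],
    [[0.77,-0.96,0.1],0,0],
    [[0.77,-0.96,0.1],0,0],
    [[0.77,-0.96,0.1],0,0],
    [[0.77,-0.96,0.1],0,0],
    [[0.77,-0.96,0.1],0,0],
    [[0.77,-0.96,0.1],0,0],
    [[0.77,-0.96,0.1],0,0],
    [[0.77,-0.96,0.1],0,0],
    [[0.77,-0.96,0.2],0,0],
    [[0.77,-0.96,0.2],0,0],
  ],
)

```text
t: 3.4
position: [0.5122, 0.0155, 0.1886]
eef_rot: [0.0, 0.999, -0.036, 0.0]
contact_force: [-0.7, 0.1, -0.1]
grip_width: 0.008
grip_force: 0.0
```

servo_tool(
  rows=[
    [[0.77,-0.96,0.3],0,0],
    [[0.77,-0.96,0.3],0,0],
    [[0,0,0.4],0,0],
    [[0,0,0],0,0],
    [[0,0,0],0,0],
  ],
)

```text
t: 3.9
position: [0.5443, 0.0502, 0.1683]
eef_rot: [0.0, 0.999, -0.036, -0.001]
contact_force: [-0.3, 0.1, 0.2]
grip_width: 0.006
grip_force: 0.0
```

servo_tool(
  rows=[
    [[0.15,-0.1,0.4],0,0],
    [[0,0,0.4],0,0],
    [[0,0,0.4],0,0],
    [[0,0,0.4],0,0],
    [[0,0,0.4],0,0],
    [[0,0,0.4],0,0],
    [[0,0,0.4],0,0],
    [[0,0,0.4],0,0],
    [[0,0,0.4],0,0],
    [[0,0,0.4],0,0],
    [[0,0,0],0,0],
  ],
)

```text
t: 5.0
position: [0.5471, 0.0525, 0.087]
eef_rot: [0.0, 0.999, -0.036, -0.001]
contact_force: [-0.2, -0.7, 0.1]
grip_width: 0.003
grip_force: 0.0
```

Run:
```python
from h import *
im=read_camera("side");cv2.imwrite("pics/s1.png",cv2.resize(im[200:400,120:400],None,fx=2.8,fy=2.8))
```

```text
(no output)
```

View pics/s1.png

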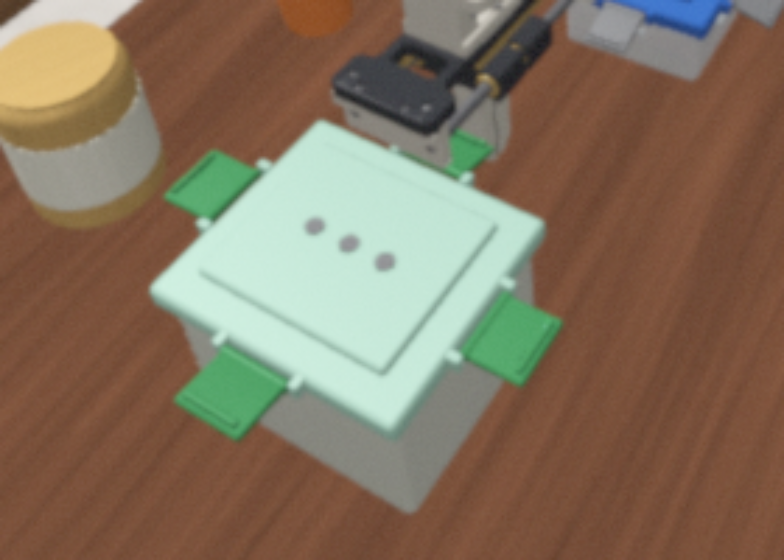

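Run:
```python
from h import *
a=cv2.imread("pics/side0.png")[225:285,240:320]
b=read_camera("side")[225:285,240:320]
w=read_camera("wrist")
o=np.hstack([cv2.resize(x,(400,300),interpolation=2) for x in(a,b)])
o=np.vstack([o,np.hstack([cv2.resize(w,(480,300)),np.zeros((300,320,3),np.uint8)])])
cv2.imwrite("pics/c2.png",o)
```

```text
(no output)
```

View pics/c2.png

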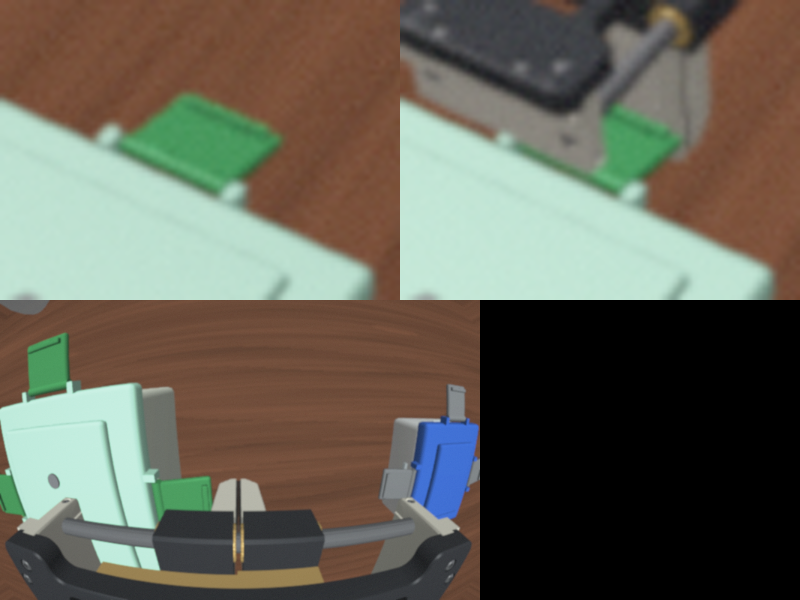

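The finger came down beyond the clip (my offset was 25 mm too large); the clip is untouched. Lift, shift in, press again.

servo_tool(
  rows=[
    [[0,0,-1],0,0],
    [[0,0,-1],0,0],
    [[0,0,-1],0,0],
    [[0.05,-0.6,-0.5],0,0],
    [[0.05,-0.6,0],0,0],
    [[0,0,0],0,0],
    [[0,0,0.5],0,0],
    [[0,0,0.5],0,0],
    [[0,0,0.4],0,0],
    [[0,0,0.4],0,0],
    [[0,0,0.4],0,0],
    [[0,0,0],0,0],
  ],
)

```text
t: 6.35
position: [0.5509, 0.0761, 0.113]
eef_rot: [0.0, 0.999, -0.036, -0.001]
contact_force: [0.1, 0.0, -0.2]
grip_width: 0.003
grip_force: 0.0
```

servo_tool(
  rows=[
    [[0,0,0.4],0,0],
    [[0,0,0.4],0,0],
    [[0,0,0.4],0,0],
    [[0,0,0.3],0,0],
    [[0,0,0],0,0],
  ],
)

```text
t: 6.85
position: [0.5508, 0.0762, 0.0831]
eef_rot: [0.0, 0.999, -0.036, -0.001]
contact_force: [0.2, 1.1, -0.7]
grip_width: 0.004
grip_force: 0.0
```

servo_tool(
  rows=[
    [[0,-0.2,0],0,0],
    [[0,-0.2,0],0,0],
    [[0,-0.2,0],0,0],
    [[0,0,0],0,0],
  ],
)

```text
t: 7.25
position: [0.5525, 0.0861, 0.0847]
eef_rot: [0.002, 0.999, -0.036, -0.0]
contact_force: [-1.8, -14.7, 0.7]
grip_width: 0.006
grip_force: 7.2
```

Run:
```python
from h import *
b=read_camera("side")[225:285,240:320]
w=read_camera("wrist")
o=np.vstack([cv2.resize(b,(400,300),interpolation=2),np.full((1,400,3),255,np.uint8),cv2.resize(w,(400,250))])
cv2.imwrite("pics/c3.png",o)
```

```text
(no output)
```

View pics/c3.png

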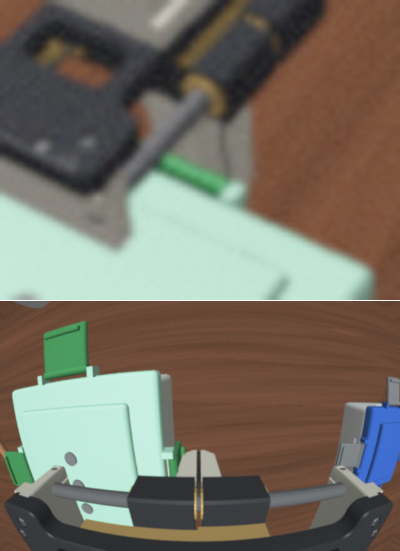

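servo_tool(
  rows=[
    [[0,0.5,0],0,0],
    [[0,0,-0.9],0,0],
    [[0,0,-0.9],0,0],
    [[0,0,-0.9],0,0],
    [[0,0,-0.9],0,0],
    [[0,0,-0.9],0,0],
    [[-0.94,-0.92,0],0,0],
    [[-0.94,-0.92,0],0,0],
    [[-0.94,-0.92,0],0,0],
    [[-0.94,-0.92,0],0,0],
    [[-0.94,-0.92,0],0,0],
    [[-0.94,-0.92,0],0,0],
    [[0,0,0],0,0],
    [[0,0,0],0,0],
  ],
)

```text
t: 8.75
position: [0.4476, 0.197, 0.1751]
eef_rot: [-0.0, 0.999, -0.035, 0.001]
contact_force: [-0.0, -0.1, 1.1]
grip_width: 0.007
grip_force: 0.0
```

Good. Press down 92 mm, then see.

servo_tool(
  rows=[
    [[0,0,0.6],0,0],
    [[0,0,0.6],0,0],
    [[0,0,0.5],0,0],
    [[0,0,0.4],0,0],
    [[0,0,0.4],0,0],
    [[0,0,0.4],0,0],
    [[0,0,0.4],0,0],
    [[0,0,0.4],0,0],
    [[0,0,0.4],0,0],
    [[0,0,0.4],0,0],
    [[0,0,0],0,0],
  ],
)

```text
t: 9.85
position: [0.4463, 0.1962, 0.0829]
eef_rot: [0.0, 0.999, -0.036, -0.001]
contact_force: [-0.6, -0.0, -0.4]
grip_width: 0.006
grip_force: 0.0
```

servo_tool(
  rows=[
    [[0.2,0,0],0,0],
    [[0.2,0,0],0,0],
    [[0.1,0,0],0,0],
    [[0,0,0],0,0],
  ],
)

```text
t: 10.25
position: [0.4546, 0.1961, 0.0844]
eef_rot: [0.0, 0.999, -0.036, -0.003]
contact_force: [-18.5, 0.1, 10.8]
grip_width: 0.002
grip_force: 9.3
```

servo_tool(
  rows=[
    [[-0.5,0,0],0,0],
    [[0,0,-0.9],0,0],
    [[0,0,-0.9],0,0],
    [[0,0,-0.9],0,0],
    [[0,0,-0.9],0,0],
    [[0,0,-0.9],0,0],
    [[0.94,-0.9,0],0,0],
    [[0.94,-0.9,0],0,0],
    [[0.94,-0.9,0],0,0],
    [[0.94,-0.9,0],0,0],
    [[0.94,-0.9,0],0,0],
    [[0.94,-0.9,0],0,0],
    [[0,0,0],0,0],
    [[0,0,0],0,0],
  ],
)

```text
t: 11.65
position: [0.5679, 0.2962, 0.1745]
eef_rot: [0.0, 0.999, -0.036, 0.0]
contact_force: [0.1, -0.2, -0.1]
grip_width: 0.004
grip_force: 0.0
```

servo_tool(
  rows=[
    [[-0.1,0,0.6],0,0],
    [[0,0,0.6],0,0],
    [[0,0,0.5],0,0],
    [[0,0,0.4],0,0],
    [[0,0,0.4],0,0],
    [[0,0,0.4],0,0],
    [[0,0,0.4],0,0],
    [[0,0,0.4],0,0],
    [[0,0,0.4],0,0],
    [[0,0,0.4],0,0],
    [[0,0,0],0,0],
  ],
)

```text
t: 12.75
position: [0.5647, 0.2959, 0.0827]
eef_rot: [0.0, 0.999, -0.036, -0.001]
contact_force: [-0.3, 0.4, 0.2]
grip_width: 0.009
grip_force: 0.1
```

servo_tool(
  rows=[
    [[0,0.2,0],0,0],
    [[0,0.2,0],0,0],
    [[0,0.1,0],0,0],
    [[0,0,0],0,0],
  ],
)

```text
t: 13.15
position: [0.5652, 0.2859, 0.085]
eef_rot: [0.0, 0.999, -0.036, 0.0]
contact_force: [-0.0, -1.3, -0.4]
grip_width: 0.004
grip_force: 0.0
```

servo_tool(
  rows=[
    [[0,0.1,0],0,0],
    [[0,0.1,0],0,0],
    [[0,0,0],0,0],
  ],
)

```text
t: 13.45
position: [0.5651, 0.2856, 0.0851]
eef_rot: [-0.003, 0.999, -0.036, 0.001]
contact_force: [3.5, 15.4, -7.0]
grip_width: 0.007
grip_force: 7.6
```

Run:
```python
from h import *
b=read_camera("side")[200:400,120:400]
cv2.imwrite("pics/c4.png",cv2.resize(b,None,fx=2.8,fy=2.8,interpolation=2))
```

```text
(no output)
```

View pics/c4.png

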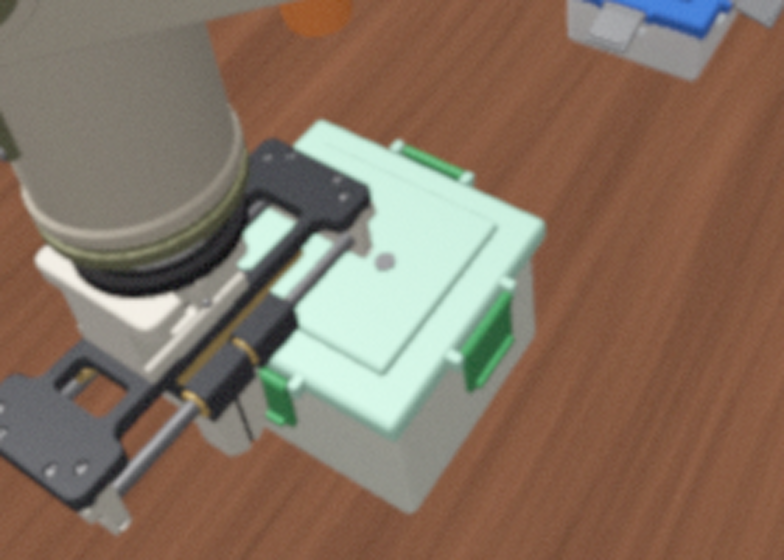

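servo_tool(
  rows=[
    [[0,-0.5,0],0,0],
    [[0,0,-0.9],0,0],
    [[0,0,-0.9],0,0],
    [[0,0,-0.9],0,0],
    [[0,0,-0.9],0,0],
    [[0,0,-0.9],0,0],
    [[0.93,0.91,0],0,0],
    [[0.93,0.91,0],0,0],
    [[0.93,0.91,0],0,0],
    [[0.93,0.91,0],0,0],
    [[0.93,0.91,0],0,0],
    [[0.93,0.91,0],0,0],
    [[0,0,0],0,0],
    [[0,0,0],0,0],
  ],
)

```text
t: 14.9
position: [0.6689, 0.175, 0.1745]
eef_rot: [0.0, 0.999, -0.037, -0.0]
contact_force: [0.5, -0.1, 0.3]
grip_width: 0.006
grip_force: 0.0
```

servo_tool(
  rows=[
    [[0,-0.2,0.6],0,0],
    [[0,0,0.6],0,0],
    [[0,0,0.5],0,0],
    [[0,0,0.4],0,0],
    [[0,0,0.4],0,0],
    [[0,0,0.4],0,0],
    [[0,0,0.4],0,0],
    [[0,0,0.4],0,0],
    [[0,0,0.4],0,0],
    [[0,0,0.4],0,0],
    [[0,0,0],0,0],
  ],
)

```text
t: 16.0
position: [0.668, 0.1791, 0.0824]
eef_rot: [0.0, 0.999, -0.036, -0.001]
contact_force: [-0.0, -0.6, -0.9]
grip_width: 0.005
grip_force: 0.3
```

servo_tool(
  rows=[
    [[-0.2,0,0],0,0],
    [[-0.2,0,0],0,0],
    [[-0.1,0,0],0,0],
    [[0,0,0],0,0],
  ],
)

```text
t: 16.4
position: [0.6596, 0.1801, 0.0851]
eef_rot: [-0.0, 0.999, -0.036, 0.001]
contact_force: [3.8, 0.4, -3.3]
grip_width: 0.003
grip_force: 2.2
```

servo_tool(
  rows=[
    [[-0.1,0,0],0,0],
    [[0,0,0],0,0],
  ],
)

```text
t: 16.6
position: [0.6595, 0.1801, 0.0854]
eef_rot: [-0.0, 0.999, -0.036, 0.003]
contact_force: [14.4, 0.2, -8.9]
grip_width: 0.006
grip_force: 7.0
```

servo_tool(
  rows=[
    [[0.6,0,0],0,0],
    [[0,0,-1],0,0],
    [[0,0,-1],0,0],
    [[0,0,-1],0,0],
    [[0,0,-1],0,0],
    [[0,0,-1],0,0],
    [[0,1,-0.5],0,0],
    [[0,1,-0.5],0,0],
    [[0,1,0],0,0],
    [[0,1,0],0,0],
    [[0,1,0],0,0],
    [[0,1,0],0,0],
    [[0,1,0],0,0],
    [[0,1,0],0,0],
    [[0,1,0],0,0],
    [[0,1,0],0,0],
    [[0,1,0],0,0],
    [[0,1,0],0,0],
    [[0,0,0],0,0],
    [[0,0,0],0,0],
  ],
)

```text
t: 18.6
position: [0.6512, -0.0609, 0.2038]
eef_rot: [-0.0, 0.999, -0.037, -0.001]
contact_force: [0.7, 0.0, -0.0]
grip_width: 0.005
grip_force: 0.0
```

Run:
```python
from h import *
b=read_camera("side")[200:400,120:400];t=read_camera("top")[130:270,170:300]
cv2.imwrite("pics/c5.png",np.hstack([cv2.resize(b,(448,320)),cv2.resize(t,(297,320),interpolation=2)]))
```

```text
(no output)
```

View pics/c5.png

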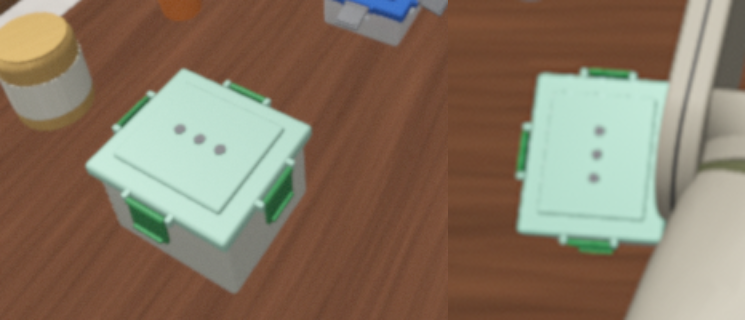

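All four clips hang down, seen in the side view at (150,217), (280,193), (245,93) and (133,110). The arm is clear of the box.

```bash
python3 -c "
from bench import *
print(finish_job())"
```

```text
the job is handed in; nothing more can be done
None
```

I flipped all four green sterilizer clips down, pressed each one against the box until it met a firm stop, then moved the hand clear and handed the job in at about 19 s; the judge gave no verdict back.

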